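# Close the gap gauge to its mark by rolling the knurled wheel

### The job

Set the gap gauge on the bench: with a fingertip on top of its knurled wheel, roll the wheel a stroke at a time so that the jaw closes, until the black pointer on the jaw lines up with the black gauge mark beside it, then take the finger away. Turn the jaw only by the wheel, do not shift the mark, and leave the nuts, the clevis pin and the screwdriver where they are.

Things in the scene. Friction and masses are not known exactly. Their poses are not given: they have to be found in the camera images.
- gauge: gap gauge bolted to the bench: aluminium bed 100 mm (x) by 225 mm (y -55 to +170), 18 mm thick; origin on the bench below the wheel's axle, z up. +y is the closing direction, from wheel to jaw to fixed anvil (face at y 125). Jaw, anvil and mark are at most 50 mm high. Grey cheeks beside the wheel: x 17 to 25 mm either side, y -42 to +42, top 68 mm high
- wheel: steel wheel with 32 ridges on its rim, outer radius 32 mm, 24 mm wide, level axle along the gauge's x; origin at its centre, turns with it; top 88 mm over the bench. Rolling its top towards the gauge's +y closes the jaw 8 mm per radian (1 mm per 4 mm of rim). Turns lightly (about 1 N at the rim), stays where left; stops 3 mm of jaw travel behind the start and over 6 mm beyond the mark
- wheel_center (a point): centre of the wheel, 56 mm over the bench when free; does not turn; axes as the gauge's. The axle is sprung: pressed from above, the wheel sinks up to 5 mm (2.4 N to start, 8.4 N at the bottom) and rises again. A fingertip held 2 to 4 mm below the free top and moved level along +y rolls it, some 25 mm a stroke with a flat tip 22 mm long, without slipping
- jaw: sliding metal jaw between wheel and anvil, 44 mm (x) by 20 mm (y), top 46 mm over the bench, driven by the wheel and carried on the same sprung carriage, so that it dips with the wheel while that is pressed; axes as the gauge's; origin 18 mm over the bench under the pointer
- pointer (a point): outer top end of the black pointer on the jaw's front edge, a bar 3 mm wide along y that sticks out 5 mm from the jaw's +x side, top 50 mm over the bench; axes as the gauge's
- gauge_mark (a point): inner top end of the black gauge mark, a bar 3 mm wide along y on an aluminium block on the gauge's +x side, as high as the pointer and 2 mm from it in x; axes as the gauge's. At the start 12 to 25 mm from the pointer in the gauge's +y; lined up when both have the same y in the gauge's frame. Its block is stiff on its rail and must stay put
- nut_a: loose gold-coloured hexagonal steel lock nut lying flat, 46 mm across flats, 24 mm high; origin at the centre of its underside; bystander on the gauge's -x side
- nut_b: loose gold-coloured hexagonal steel lock nut lying flat, 46 mm across flats, 24 mm high; origin at the centre of its underside; bystander on the gauge's +x side
- pin: loose matte titanium clevis pin standing on its head, 12 mm diameter, head 20 mm, 60 mm tall, on the gauge's -x side; origin at the centre of its underside, z up; bystander
- screwdriver: loose black-handled torque screwdriver, 200 mm long, lying behind the gauge on its -y side; origin under its middle, tip towards its +x; bystander
Mind the look-alikes: they are no part of the job. Several things have the shape of the gauge; the one meant has the colours described above.

How it is judged:
On the way:
1. a fingertip presses on the wheel (contact force between the fingers and wheel above 0.5 N), for 0.2 s.
At the end, for the whole second after the job is handed in: the pointer on the jaw is within 2 mm of the gauge mark along the gauge's length, the jaw is still (under 10 mm/s), and the finger is off it (y of pointer in the frame of gauge_mark between -0.002 and 0.002 m and linear speed of jaw below 0.01 m/s); the robot touches nothing.
It fails at once if a lock nut is knocked, lifted or carried more than 15 mm (distance of any of nut_a, nut_b from where it was at the start of the episode above 0.015 m).
It fails at once if the screwdriver is knocked, lifted or carried more than 15 mm (distance of screwdriver from where it was at the start of the episode above 0.015 m).
It fails at once if the clevis pin is tipped over, lifted or moved more than 15 mm (distance of pin from where it was at the start of the episode above 0.015 m or angle between pin's own z axis and vertical above 0.4 rad).
It fails at once if the jaw is pushed directly instead of being driven by the wheel (contact force between any of the fingers, the arm and jaw above 1 N).
It fails at once if the gauge mark is shoved along its rail (distance of gauge_mark from where it was at the start of the episode above 0.002 m).
It also fails if it takes over 51 s, if anything falls off the work surface, if the arm or the gripper's body presses on something with over 40 N, if the wrist force passes 120 N, or if a joint passes its speed limit or range.

### The arm

A 6-joint arm with a two-finger parallel gripper is mounted at the origin on the work surface. World frame = base frame: x ahead of the robot, y to its left, z up, the work surface at z = 0. Lengths are in m, angles in rad, forces in N, time in s.
With the tool pointing down it reaches from about 0.275 to 0.875 m from the base axis. Payload 12.5 kg.
Tool frame: the origin (TCP) lies on the centre line of the jaws, within the pads' length; the fingertips stand r.finger_overhang ahead of it and the grasp point (between the pads) lies 3 mm ahead of it (r.finger_overhang is the distance from the TCP to the fingertips, in m); z points along the fingers, y is the direction in which the jaws open and shut (so a half turn about z gives the same grasp; the last joint's range is limited). The gripper opens to 85 mm and grips with 20 to 120 N. Pads are 22 mm wide; open, the fingers measure 114 mm over their backs; the gripper's body (76 mm by 85 mm) begins 54 mm behind the grasp point. The pads swing forward as they close: fully open they stand 13 mm farther back than shut.
Start: joints at [-1.324, 0.351, 1.652, -0, 1.139, -0.085], TCP at [0.179, -0.52, 0.253] pointing down, gripper open.
Joint ranges: [-2.75, 2.75], [-0.79, 2.1], [0.01, 2.65], [-1.57, 4.71], [0.07, 3.14], [-2.87, 2.87]. Speed limits (rad/s): [2.22, 2.22, 2.79, 3.14, 3.14, 3.14].

### API

Orientations are given as a unit quaternion [x, y, z, w].
In Python, from cell import r, optics gives the robot as it stands. The module is installed in compiled form; this text tells all that it offers. Calls block until the motion is done:
- r.move_to(position, orientation): joint-space move of the TCP to a pose.
- r.move_linear(position, rot=None, vel=0.15): straight line of the TCP; rot=None keeps the orientation; vel is the mean speed in m/s.
- r.set_joints(angles): joint-space move.
- r.set_gripper(opening, squeeze=None): opening from 0.0 (shut) to 1.0 (fully open); squeeze is the grip in N (None keeps the last); returns when the fingers have stopped.
- r.sleep(seconds).
- r.inverse_kinematics(position, orientation): joint angles nearest the present ones, or None.
- optics.get_image(name): name is "scene" or "side" or "wrist"; returns a dict with "pixels" (384x512x3 uint8, red, green, blue), "depth" (384x512 float32, m along the optical axis (not along the pixel's ray), 0 where there is no reading), "fx", "fy", "cx", "cy" (pixels), "camera_from_world" (4x4, takes a point from world to camera coordinates); the wrist camera has in their place "mount" (4x4, takes a point from camera to tool coordinates, whose origin is the TCP and whose axes are the flange's). Camera axes: x right, y down, z forward; pixel columns grow to the right and rows downward; lengths in m; the calibration is good to about 2 mm. A picture is of the moment at which its call begins: read the wrist's pose just before it.
A pose or a line that the arm cannot do raises r.PlanningError and nothing moves.
- r.hand_in(): hands the job in, once; it reports no verdict.
Readings, each from a call of its own:
- r.current_t(): time.
- r.current_q(): joint angles.
- r.current_qvel(): joint speeds.
- r.current_effort(): joint torques, N m.
- r.current_tool_pos(): TCP position.
- r.current_ee_rot(): TCP orientation.
- r.current_contact_force(): force on the tool from outside, world axes, zero at the start.
- r.current_torque(): the same for the moment, N m.
- r.current_opening(): opening from 0.0 (shut) to 1.0 (fully open).
Only numpy, scipy, OpenCV 4.12 (cv2) and the standard library are available. Lean on these libraries where they do the work, as an engineer would, in place of code of your own. Each camera call takes 0.05 s, during which the arm holds its last target. There are 200 camera calls.

## Working session

There is one attempt and no reset: what is moved stays moved. The work goes in short steps, each a Python script; the robot and the scene stay as the last script left them, time stands still between calls to the robot, and variables do not carry over. Pictures are saved under pics/ and viewed, about 8 in all and at most 12, crops included, and the job is handed in when it is done.

```bash
mkdir -p pics; cat > h.py <<'E'
from cell import r, optics
import numpy as np, cv2
from scipy.spatial.transform import Rotation as R
def grab(n,f):
    p=np.array(r.current_tool_pos());q=np.array(r.current_ee_rot())
    d=optics.get_image(n)
    if n=="wrist":
        T=np.eye(4);T[:3,:3]=R.from_quat(q).as_matrix();T[:3,3]=p
        wc=T@np.array(d["mount"])
    else: wc=np.linalg.inv(np.array(d["camera_from_world"]))
    d["wc"]=wc
    cv2.imwrite(f"pics/{f}.png",cv2.cvtColor(d["pixels"],cv2.COLOR_RGB2BGR))
    np.savez(f"pics/{f}.npz",wc=wc,pixels=d["pixels"],depth=d["depth"],K=[d["fx"],d["fy"],d["cx"],d["cy"]])
    return d
def load(f): return np.load(f"pics/{f}.npz")
def ray(f,u,v,z):
    d=load(f);fx,fy,cx,cy=d["K"];wc=d["wc"]
    k=wc[:3,:3]@np.array([(u-cx)/fx,(v-cy)/fy,1]);o=wc[:3,3]
    return o+k*(z-o[2])/k[2]
def dep(f,u,v):
    d=load(f);fx,fy,cx,cy=d["K"];wc=d["wc"];z=d["depth"][v,u]
    return wc[:3,:3]@(np.array([(u-cx)/fx,(v-cy)/fy,1])*z)+wc[:3,3]
def proj(f,p):
    d=load(f);fx,fy,cx,cy=d["K"];c=np.linalg.inv(d["wc"])@np.append(p,1)
    return fx*c[0]/c[2]+cx,fy*c[1]/c[2]+cy
E
python3 - <<'E'
from h import *
for n in ["scene","side","wrist"]: 
    d=grab(n,n+"0"); print(n,d["wc"].round(3).tolist(),d["fx"])
print(r.finger_overhang,r.current_ee_rot(),r.current_t())
a=np.hstack([cv2.imread(f"pics/{n}0.png") for n in ["scene","side"]])
cv2.imwrite("pics/both.png",cv2.resize(a,(800,300),interpolation=cv2.INTER_AREA))
E
```

```text
scene [[0.545, 0.613, -0.572, 0.978], [0.839, -0.396, 0.374, -0.337], [0.003, -0.684, -0.73, 0.609], [0.0, 0.0, 0.0, 1.0]] 365.3303141396091
side [[-0.975, -0.129, 0.18, 0.36], [-0.222, 0.558, -0.8, 0.614], [0.003, -0.82, -0.573, 0.533], [0.0, 0.0, 0.0, 1.0]] 410.59588487272373
wrist [[0.327, -0.907, -0.265, 0.246], [-0.945, -0.315, -0.091, -0.498], [-0.001, 0.281, -0.96, 0.372], [0.0, 0.0, 0.0, 1.0]] 338.85763727726425
0.022 [ 9.86274486e-01  1.65113485e-01 -1.83428060e-05 -4.18527411e-04] 0.15
```

View pics/scene0.png

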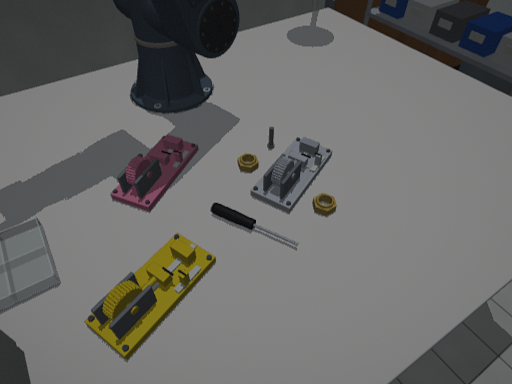

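View pics/side0.png

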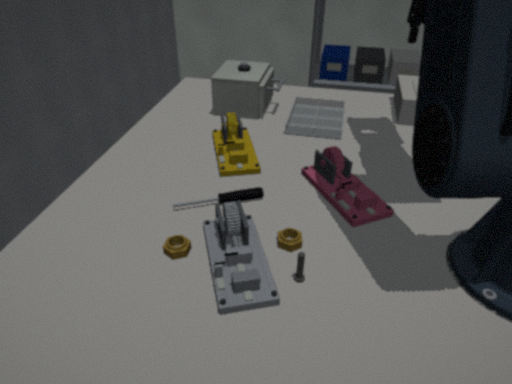

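The scene shows the aluminium gauge: wheel at about (285,170) and anvil at (310,147). The nuts are at (248,162) and (325,203), the pin at (271,137) and the screwdriver at (255,222). The side view agrees, with the wheel at (231,220) and the anvil at (246,282). Next I measure the pose roughly.

```bash
python3 - <<'E'
from h import *
for n,pts in {"scene0":[(253,190),(290,208),(332,150),(303,138)],"side0":[(206,222),(248,217),(275,298),(222,308)]}.items():
    print(n,[ray(n,*p,0.018).round(3).tolist() for p in pts])
print("wheel", dep("scene0",290,163).round(3),dep("side0",231,206).round(3))
for f,u,v in [("scene0",248,160),("scene0",325,202),("scene0",271,128),("side0",177,242),("side0",290,236)]: print(dep(f,u,v).round(3))
E
```

```text
scene0 [[0.511, -0.033, 0.018], [0.598, 0.004, 0.018], [0.503, 0.205, 0.018], [0.427, 0.174, 0.018]]
side0 [[0.588, 0.01, 0.018], [0.51, -0.025, 0.018], [0.42, 0.17, 0.018], [0.497, 0.209, 0.018]]
wheel [0.534 0.046 0.077] [0.527 0.036 0.087]
[0.408 0.019 0.004]
[0.615 0.09  0.001]
[0.392 0.097 0.06 ]
[0.628 0.067 0.007]
[ 0.42  -0.001  0.005]
```

Both views agree: the origin is near (0.53, 0.04) and gauge +y points along (-0.41, 0.91). I'll move in with tool x along gauge +y, which puts the wrist camera over the jaw, and take a closer look.

```bash
python3 - <<'E'
from h import *
y=np.array([-.41,.912,0]);y/=np.linalg.norm(y)
def rot(y): return R.from_matrix(np.column_stack([y,[y[1],-y[0],0],[0,0,-1]])).as_quat()
o=np.array([.529,.039,0])
p=o+y*0.02+[0,0,.27]
print(r.inverse_kinematics(p,rot(y)))
r.set_gripper(0.0); r.move_to(p,rot(y))
print(r.current_t(),r.current_tool_pos(),r.current_q(),r.current_opening(),r.current_contact_force())
grab("wrist","w1")
E
```

```text
[ 2.06030080e-02  2.85836533e-01  1.69883207e+00 -4.44089210e-16
  1.15692405e+00 -4.01886121e-01]
3.3 [0.52087678 0.0565869  0.26997179] [ 1.93802275e-02  2.85906781e-01  1.69881010e+00 -8.00413603e-05
  1.15693780e+00 -4.01803162e-01] -0.002910119361562516 [-0.63304984 -0.41646168  0.8492648 ]
```

View pics/w1.png

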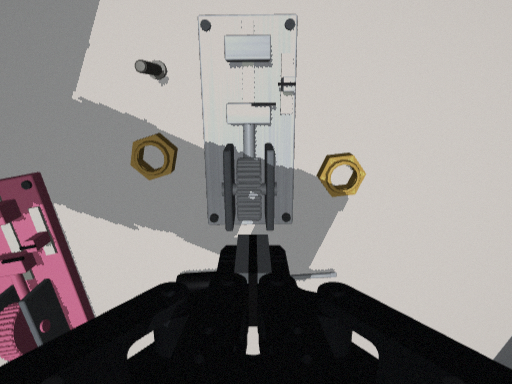

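The wrist view shows the pointer bar at rows ~104 (cols 252–276), the mark at row ~84 (cols 279–296), the wheel at about (249,185), the bed corners at (198,15), (298,14), (293,224), (207,224), and the fingertip at (253,240).

```bash
cat >> h.py <<'E'
def bars(f,box):
    """black bar centroids (pixels) within box u0,v0,u1,v1"""
    g=load(f)["pixels"].max(2);u0,v0,u1,v1=box
    m=(g[v0:v1,u0:u1]<75).astype(np.uint8)
    n,l,s,c=cv2.connectedComponentsWithStats(m)
    return [(s[i]+[u0,v0,0,0,0],c[i]+[u0,v0]) for i in range(1,n) if s[i][4]>8]
E
python3 - <<'E'
from h import *
for s,c in bars("w1",(215,60,305,125)): print(s,c.round(1),ray("w1",*c,.05).round(4))
P=[ray("w1",*p,.018) for p in [(198,15),(298,14),(293.5,224),(206.5,224)]]
e=[np.linalg.norm(P[i]-P[(i+1)%4]).round(4) for i in range(4)];print(np.round(P,4).tolist(),e)
print("cheeks",[ray("w1",*p,.068).round(4).tolist() for p in [(228.5,144),(269.5,144),(228.5,230),(270,230)]])
b=(P[2]+P[3])/2;t=(P[0]+P[1])/2;y=(t-b)/np.linalg.norm(t-b)
print(y,"origin",b+.055*y,t-.17*y)
im=cv2.imread("pics/w1.png")[60:240,190:310];cv2.imwrite("pics/c1.png",cv2.resize(im,None,fx=3.3,fy=3.3,interpolation=cv2.INTER_CUBIC))
E
```

```text
[227  60  43   2  84] [248.   60.5] [0.4761 0.1447 0.05  ]
[278  78  18  13  59] [284.6  83.8] [0.5165 0.14   0.05  ]
[252 103  24   3  67] [262.8 103.9] [0.5053 0.1145 0.05  ]
[[0.4122, 0.1652, 0.018], [0.5023, 0.2067, 0.018], [0.5968, 0.0044, 0.018], [0.5035, -0.0376, 0.018]] [np.float64(0.0992), np.float64(0.2233), np.float64(0.1023), np.float64(0.2224)]
cheeks [[0.4903, 0.0679, 0.068], [0.5258, 0.0839, 0.068], [0.5249, -0.0132, 0.068], [0.5636, 0.0043, 0.068]]
[-0.41672193  0.90903401  0.        ] origin [0.52721311 0.03341005 0.018     ] [0.52811947 0.03143293 0.018     ]
```

View pics/c1.png

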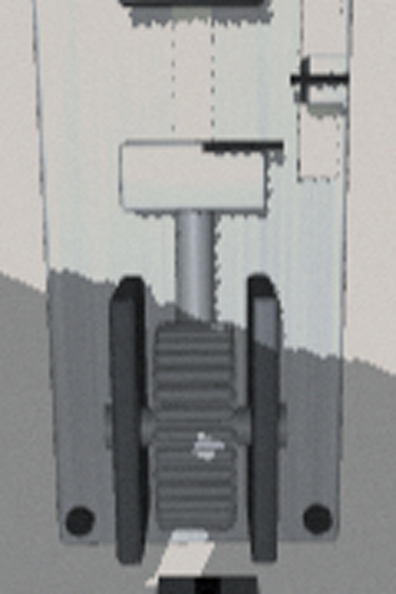

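The gap is about 18.5 mm, which is about 74 mm of rim or 3 strokes. Bed edges and lengths agree with the given sizes to about 2 mm. I'll do one stroke and look.

```bash
cat >> h.py <<'E'
Y=np.array([-.4167,.909,0]);Y/=np.linalg.norm(Y);X=np.array([Y[1],-Y[0],0])
O=np.array([.527,.0335,0])
Q=R.from_matrix(np.column_stack([Y,[Y[1],-Y[0],0],[0,0,-1]])).as_quat()
def at(y,tip): return O+Y*y+np.array([0,0,tip+r.finger_overhang])
def stroke(y0,y1,depth=.003,up=.108):
    r.move_linear(at(y0,up),vel=.15)
    r.move_linear(at(y0,.088-depth),vel=.05); f0=np.round(r.current_contact_force(),1)
    r.move_linear(at(y1,.088-depth),vel=.03); f1=np.round(r.current_contact_force(),1)
    r.move_linear(at(y1,up),vel=.08)
    print("f",f0,f1,"t",r.current_t(),"pos",np.round(r.current_tool_pos(),4))
E
python3 - <<'E'
from h import *
r.move_to(at(-.012,.13),Q); print(r.current_contact_force(),r.current_t())
stroke(-.012,.012); grab("wrist","w2")
for s,c in bars("w2",(150,0,420,260)): print(s,c.round(1),ray("w2",*c,.05).round(4))
E
```

```text
[ 0.20730302 -0.10008708  0.87212094] 3.9083
f [-0.3  0.2  5.5] [-0.8  0.3  4.9] t 6.2083 pos [0.522  0.0444 0.1302]
[215  14  77   9 634] [252.7  17.8] [0.4763 0.1428 0.05  ]
[304  46  32  26 308] [315.3  59. ] [0.5163 0.1385 0.05  ]
[258  79  43   5 174] [279.2  80.6] [0.5031 0.12   0.05  ]
[ 208  156   90  104 3709] [253.4 219.2] [0.5248 0.0385 0.05  ]
[355 174  24  38 315] [366.1 191.8] [0.5802 0.0838 0.05  ]
[271 185   3  11  13] [272.3 190.5] [0.5275 0.0605 0.05  ]
[399 192  21  37 395] [410.3 211.6] [0.6119 0.0842 0.05  ]
[252 201   9   1   9] [256. 201.] [0.5212 0.0502 0.05  ]
[242 210  32   2  32] [257.5 210.1] [0.5246 0.0451 0.05  ]
[371 213   7  12  26] [374.1 218.6] [0.5937 0.0707 0.05  ]
[384 222   8   6  13] [388.1 225.1] [0.604  0.0706 0.05  ]
[393 224   5   3   9] [394.4 225.4] [0.6078 0.072  0.05  ]
[236 232  10   1  10] [240.5 232. ] [0.521  0.0272 0.05  ]
```

View pics/w2.png

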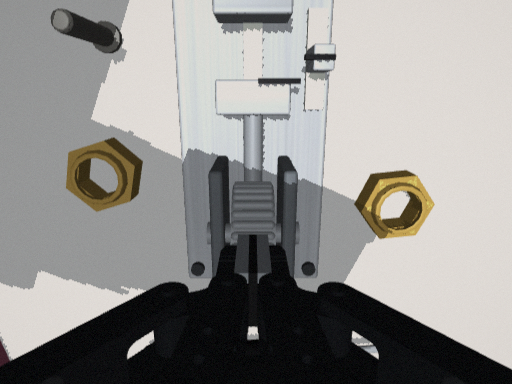

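The stroke worked: the pointer advanced 5.9 mm (24 mm / 4 = 6 expected). In the image it is now at row 80.6 and the mark bar is near row 57. I'll do a second stroke, then a careful measurement.

```bash
cat >> h.py <<'E'
def gap(f,mp,mm):
    """mp, mm: world guesses of pointer/mark outer/inner parts; row-profile centroid of the dark bar on a few columns near each"""
    g=load(f)["pixels"].max(2).astype(float);out=[]
    for p in (mp,mm):
        u,v=np.round(proj(f,p)).astype(int);w=g[v-12:v+13,u-2:u+3].mean(1)
        d=np.clip(np.percentile(w,70)-w-40,0,None);k=np.argmax(d);s=slice(max(k-4,0),k+5)
        row=(d[s]*np.arange(25)[s]).sum()/d[s].sum()+v-12
        q=ray(f,u,row,.05);out.append(q);print((u,v),round(row,2),q.round(4),"gaugexy",((q-O)@X).round(4),((q-O)@Y).round(4))
    print("gap mm",1000*(out[1]-out[0])@Y);return (out[1]-out[0])@Y
E
python3 - <<'E'
from h import *
xp,xm=.0245,.036
mp0=np.array([.5031,.12,.05]);yp=(mp0-O)@Y
P=lambda x,y:O+X*x+Y*y+[0,0,.05]
print(yp); ym=(np.array([.5163,.1385,.05])-O)@Y
g2=gap("w2",P(xp,yp),P(xm,ym))
stroke(-.012,.012); grab("wrist","w3")
g3=gap("w3",P(xp,yp+.006),P(xm,ym))
im=cv2.imread("pics/w3.png")[0:130,190:350];cv2.imwrite("pics/c3.png",cv2.resize(im,None,fx=4,fy=4,interpolation=cv2.INTER_CUBIC))
E
```

```text
0.08859117859072929
(np.int64(297), np.int64(81)) 80.55 [0.5122 0.1242 0.05  ] gaugexy 0.0244 0.0886
(np.int64(319), np.int64(59)) 56.75 [0.5176 0.1404 0.05  ] gaugexy 0.036 0.1011
gap mm 12.488255730929174
f [-1.3 -0.5  4.7] [0.7 1.7 4.6] t 8.5667 pos [0.522  0.0443 0.1301]
(np.int64(298), np.int64(69)) 70.05 [0.5102 0.1293 0.05  ] gaugexy 0.0246 0.0941
(np.int64(319), np.int64(59)) 56.79 [0.5176 0.1403 0.05  ] gaugexy 0.0359 0.101
gap mm 6.90893806090957
```

View pics/c3.png

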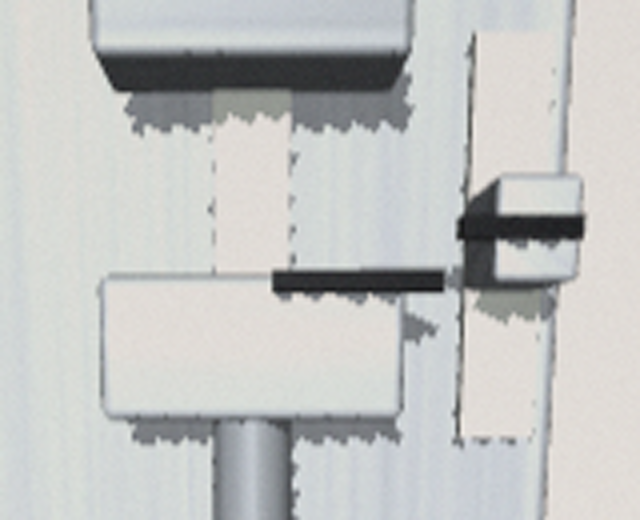

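The crop shows the pointer at row ~70 and the mark at row ~57, so about 6.9 mm remains. The next stroke should leave about 1 mm, and I'll trim by the measurement.

```bash
python3 - <<'E'
from h import *
P=lambda x,y:O+X*x+Y*y+[0,0,.05]
stroke(-.012,.012); grab("wrist","w4")
g=gap("w4",P(.0245,.0999),P(.036,.101))
if .0004<g<.004:
    L=4*g; stroke(-L/2,L/2); r.move_linear(at(.012,.108)); grab("wrist","w5")
    g=gap("w5",P(.0245,.101),P(.036,.101))
im=cv2.imread("pics/w5.png" if r.current_t()>11.5 else "pics/w4.png")[0:130,190:350];cv2.imwrite("pics/c5.png",cv2.resize(im,None,fx=4,fy=4,interpolation=cv2.INTER_CUBIC))
E
```

```text
f [-1.3 -0.2  5.1] [-1.7  1.6  4.9] t 10.925 pos [0.522  0.0443 0.1302]
(np.int64(298), np.int64(59)) 58.43 [0.5075 0.1347 0.05  ] gaugexy 0.0245 0.1001
(np.int64(319), np.int64(57)) 56.4 [0.5175 0.1405 0.05  ] gaugexy 0.036 0.1012
gap mm 1.0628295338198017
f [-2.6  1.1  6.1] [-1.   0.7  5.1] t 12.5667 pos [0.5261 0.0354 0.1301]
(np.int64(299), np.int64(58)) 58.25 [0.5073 0.1355 0.05  ] gaugexy 0.0246 0.1009
(np.int64(320), np.int64(58)) 58.09 [0.5177 0.1404 0.05  ] gaugexy 0.0361 0.101
gap mm 0.10553762887986982
```

View pics/c5.png

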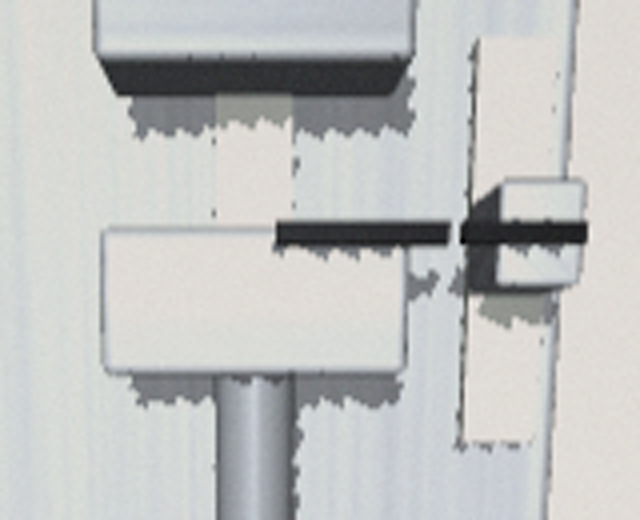

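The two bars are collinear in the crop (row ~233), a gap of 0.1 mm. I'll lift clear, check once more and hand in.

```bash
python3 - <<'E'
from h import *
P=lambda x,y:O+X*x+Y*y+[0,0,.05]
r.move_linear(at(.012,.15)); r.sleep(.5); grab("wrist","w6")
gap("w6",P(.0245,.101),P(.036,.101)); print(r.current_contact_force(),r.current_t())
r.hand_in()
E
```

```text
(np.int64(290), np.int64(63)) 63.1 [0.5071 0.1355 0.05  ] gaugexy 0.0244 0.101
(np.int64(307), np.int64(63)) 63.0 [0.5174 0.1403 0.05  ] gaugexy 0.0358 0.1011
gap mm 0.07992317507607465
[ 0.18783737 -0.02914935 -0.17383005] 13.85
the job is handed in; nothing more can be done
```

The gauge is set and the job is handed in, at 13.9 s on the robot's clock. I rolled the wheel with the shut fingertips in three 24 mm strokes and one trim stroke of about 4 mm, pressing 3 mm down (about 5 N).

- **Alignment:** the pointer's gap to the mark went 18.5 → 12.5 → 6.9 → 1.1 → 0.1 mm. After lifting the finger clear, a second look still measured 0.1 mm, within the 2 mm allowed.
- **Contact:** with the finger lifted, the tool force was about 0.3 N, so nothing was being touched.
- **Mark:** its measured position along the gauge stayed within 0.2 mm throughout.
- **Disagreement:** my position estimates for the gauge differed by 2–3 mm between the bed corners and the wheel cheeks. That did not matter for the strokes.
- **Not checked:** I did not measure the nuts, pin and screwdriver at the end; the finger only worked above the wheel.

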